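# Roll a dose tube home in the grinder's loading track

### The job

Take the paddle from its wooden stand and, pushing gently with its blade, roll the blue-capped tube along the track until it drops into the orange cradle; go on pushing until the cradle is fully home against the green end stop, and bed it there with a steady push of about 10 N for a good second, never pushing harder than 18 N. Then put the paddle back upright in its stand. Never touch the tube or the cradle with the gripper, do not lift the tube or let it run away, and leave the canister, the brush and the cup alone.

Things in the scene. Friction and masses are not known exactly. Their poses are not given: they have to be found in the camera images.
- track: Fixed track: base 136 x 380 x 8 mm, aluminium floor with its top 14 mm above the table, side rails (inner faces x = -54 and +54 mm, tops at 30 mm), green end stop (54 mm tall, face at y = +162 mm). Origin: middle of the underside. y runs along the track in the pushing direction, x across, z up. The floor runs from y = -180 to +50 mm, then comes the cradle. Open above and at the -y end.
- tube_center (a point): Closed aluminium dose tube with blue cap and black band, 44 mm in diameter, 100 mm long, 0.18 to 0.33 kg, lying across the track on its floor with 4 mm of play to each rail; it rolls freely. The point is its centre, on its axis. Its x axis is the tube's axis (along the track's x); y and z turn as it rolls.
- seat (a point): Middle of the orange cradle's pocket, where the tube's centre comes to lie (32.5 mm above the table, within 9 mm along the track). The pocket's floor is 3 mm below the track's: the tube drops in over a flush sill, 19 mm before this point, and stays. Behind it a black back plate (top 49 mm above the table): it is adjustable, so its face is 19 to 31 mm beyond this point along +y. Axes as the track's.
- cradle (a joint): Slide of the orange cradle along the track's +y, m. It starts between 0 and 0.012 and is home at 0.035, where it meets the end stop, which is hard. It has a friction of about 4 N and stays where it is left.
- paddle_grip (a point): Hand paddle standing upright in its stand: a white flat blade 64 mm wide (along its x), 12 mm thick (along its y) and 50 mm tall, and on top of it, centred, a wooden handle 40 mm (x) by 22 mm (y) by 45 mm tall. About 0.14 kg. The point is the centre of the handle, 72.5 mm above the blade's lower edge and 22.5 mm below the handle's top; z up.
- stand: Dark wooden stand fixed on the table, 110 mm (x) by 60 mm (y) by 35 mm tall, with a slot 74 mm (x) by 20 mm (y), 25 mm deep, for the paddle's blade. Origin at the middle of the underside; z up. With the paddle in the slot, the handle's centre is 82.5 mm above the origin, and the paddle's axes are along the stand's (either way round).
- canister_mid (a point): Bystander: amber glass jar with a steel cap, 76 mm in diameter, 105 mm tall, standing on the table. The point is its centre. It and the stand may change places.
- brush_grip (a point): Bystander: a brush lying on the table beyond the track; a point on its handle.
- cup_mid (a point): Bystander: small steel cup, 72 mm across, 60 mm tall, standing on the table beyond the track; its centre.
There are look-alikes about, which are no part of the job. Of the things that look like the part that bears paddle_grip, the smaller one is meant. There is more than one size of the stand; the job needs the larger.

How it is judged:
On the way, in this order (a step that is already met when the one before it is completed fails the run):
1. the tube has been rolled into the cradle's pocket (distance between tube_center and seat below 0.01 m and contact force between the fingers and paddle above 0.5 N), for 0.1 s.
2. the cradle is at its stop and the paddle presses the tube steadily with 7 to 14 N for at least half a second (value of joint cradle above 0.0325 m and distance between tube_center and seat below 0.01 m and contact force between paddle and tube between 7 and 14 N), for 0.5 s.
At the end, for the whole second after the job is handed in: The tube rests in the cradle's pocket (centre within 10 mm of the seat), the cradle is home (0.0325 m or more), and the paddle stands released in its stand's slot: handle centre under 89 mm above the stand's underside, within 30 mm of its middle, tilted under 0.35 rad. All at rest (distance between tube_center and seat below 0.01 m and value of joint cradle above 0.0325 m and contact force between paddle and tube below 0.05 N and horizontal distance between paddle_grip and stand below 0.03 m and z of paddle_grip in the frame of stand below 0.089 m and angle between paddle_grip's own z axis and vertical below 0.35 rad and contact force between the fingers and paddle below 0.05 N and linear speed of each of tube, paddle below 0.02 m/s); the robot touches nothing.
It fails at once if the paddle pushes the tube or the cradle with more than 18 N (contact force between paddle and tube above 18 N or contact force between paddle and cradle above 18 N).
It fails at once if the gripper or arm touches the tube or the cradle (contact force between any of the fingers, the arm and tube above 0.5 N or contact force between any of the fingers, the arm and cradle above 0.5 N).
It fails at once if the tube runs away: it rolls faster than 0.2 m/s on the track's floor, before it has reached the cradle's pocket (linear speed of tube above 0.2 m/s and y of tube_center in the frame of track below 0.055 m).
It fails at once if the tube is lifted from the track (z of tube_center in the frame of track above 0.046 m).
It fails at once if the canister, the brush or the cup is moved by more than 15 mm (distance of any of canister_mid, brush_grip, cup_mid from where it was at the start of the episode above 0.015 m).
It also fails if it takes over 72 s, if anything falls off the work surface, if the arm or the gripper's body presses on something with over 40 N, if the wrist force passes 120 N, or if a joint passes its speed limit or range.

### The arm

A 7-joint arm with a two-finger parallel gripper is mounted at the origin on the work surface. World frame = base frame: x ahead of the robot, y to its left, z up, the work surface at z = 0. Lengths are in m, angles in rad, forces in N, time in s.
With the tool pointing down it reaches from about 0.4 to 0.875 m from the base axis. Payload 19.3 kg.
Tool frame: the origin (TCP) lies at the very end of the fingers, on their centre line; the grasp point (between the pads) lies 19 mm behind it; z points along the fingers, y is the direction in which the jaws open and shut (so a half turn about z gives the same grasp; the last joint's range is limited). The gripper opens to 85 mm and grips with 20 to 120 N. Pads are 22 mm wide; open, the fingers measure 114 mm over their backs; the gripper's body (76 mm by 85 mm) begins 54 mm behind the grasp point. The pads swing forward as they close: fully open they stand 13 mm farther back than shut.
Start: joints at [1.083, 0.521, -0.036, 1.599, 0.021, 1.021, -0.113], TCP at [0.254, -0.571, 0.202] pointing down, gripper open.
Joint ranges: [-2.91, 2.91], [-0.3, 2.13], [-1.5, 1.42], [0.17, 2.43], [-1.26, 4.41], [0.16, 1.93], [-2.52, 2.52]. Speed limits (rad/s): [1.89, 1.89, 2.39, 2.39, 3.01, 3.01, 3.01].

### API

Orientations are given as [roll, pitch, yaw] about the fixed x, y, z axes, in that order (R = Rz(yaw) Ry(pitch) Rx(roll)).
In Python, from workcell import bot, vision, job_done gives the robot as it stands.
- The arm moves only by the tool arm_command, never from a script. Its arguments are lists of equal length, an entry for each row: "gripper": the finger opening in cm, from 0 to 8.54; "slide": the shift along the tool's x, y, z in cm, a list of three; "turn": the turn, a rotation vector about the tool's x, y, z in degrees, a list of three. A call has 1 to 5 rows; each row is the pose to reach, as a shift and turn from the pose commanded when the call began, along the tool's axes at that moment; what a row does not reach only later rows make up. A row lasts 1/8 s, in which the tool goes at most 62.5 mm and 10.7 degrees, less where a joint would pass 70% of its speed; a pose out of reach is approached as far as the arm can. A call with a gripper value outside its range is refused whole. The fingers move at their own pace and stop on an object; "force" is the grip in N (left out, the last holds). Time passes only in rows, so rows that repeat a pose let the fingers close. It gives the time, the measured TCP pose, the force and the opening at its end, in the units of the state.
- bot.observe(): the state, without advancing time (a new reading comes with each control period).
- vision.grab_frame(name): name is "side" or "top"; returns the picture (384x512x3 uint8, blue, green, red); there is no depth.
- vision.camera_model(name): a dict with "mtx" (3x3 intrinsics, pixels), "T" (4x4, takes a point from camera to world coordinates). Camera axes: x right, y down, z forward; pixel columns grow to the right and rows downward; lengths in m; the calibration is good to about 2 mm. A picture is of the moment at which its call begins. camera_model takes no time and is no camera call.
- job_done(): hands the job in, once; it reports no verdict.
The state is a dict: "clock": time; "qpos": joint angles; "qd": joint speeds; "joint_efforts": joint torques, N m; "position": TCP position; "tool_rot": TCP orientation; "force": force on the tool from outside, world axes, zero at the start; "moment": the same for the moment, N m; "grip_width": finger opening in m.
Only numpy, scipy, OpenCV 4.12 (cv2) and the standard library are available. Lean on these libraries where they do the work, as an engineer would, in place of code of your own. Each camera call takes 0.05 s, during which the arm holds its last target. There are 200 camera calls.

## Working session

There is one attempt and no reset: what is moved stays moved. The work goes in short steps, Python scripts to look and compute and a tool call to move; the robot and the scene stay as the last step left them, time stands still between calls to the robot, and variables do not carry over. Pictures are saved under pics/ and viewed, about 8 in all and at most 12, crops included, and the job is handed in when it is done.

Besides the shell and the picture viewer there is one more tool, called after ">>>" as name(argument=value, ...), one argument or row to a line, values as JSON. arm_command: Moves the arm, as the interface text tells. Its arguments: {"type":"object","properties":{"gripper":{"type":"array","items":{"type":"number"}},"slide":{"type":"array","items":{"type":"array","items":{"type":"number"}}},"turn":{"type":"array","items":{"type":"array","items":{"type":"number"}}},"force":{"type":"number"}},"required":["gripper","slide","turn"]}

```bash
mkdir -p pics; python3 - <<'E'
from workcell import bot, vision
import cv2,numpy as np
np.set_printoptions(precision=4,suppress=True)
for n in("side","top"):
    im=vision.grab_frame(n);cv2.imwrite(f"pics/{n}0.png",im)
    m=vision.camera_model(n);print(n,np.array(m["mtx"]),np.array(m["T"]))
a=[cv2.imread(f"pics/{n}0.png") for n in("side","top")]
for n,i in zip(("side","top"),a): cv2.imwrite(f"pics/{n}0b.png",cv2.resize(i,(800,600),interpolation=cv2.INTER_CUBIC))
print(bot.observe())
E
```

```text
side [[467.2588   0.     246.0273]
 [  0.     467.2588 197.8321]
 [  0.       0.       1.    ]] [[-0.8608 -0.3518  0.3678  0.0772]
 [-0.5089  0.5784 -0.6376  0.7469]
 [ 0.0116 -0.736  -0.6769  0.9052]
 [ 0.      0.      0.      1.    ]]
top [[393.3951   0.     254.668 ]
 [  0.     393.3951 194.9832]
 [  0.       0.       1.    ]] [[-0.0234 -0.9933  0.1128  0.4308]
 [-0.9995  0.0254  0.0161 -0.0404]
 [-0.0189 -0.1124 -0.9935  0.9989]
 [ 0.      0.      0.      1.    ]]
{'clock': 0.1, 'qpos': array([ 1.0828,  0.5219, -0.0363,  1.5999,  0.0212,  1.0211, -0.1128]), 'qd': array([ 0.0003, -0.0012,  0.0002, -0.0015,  0.0004, -0.0004, -0.0002]), 'joint_efforts': array([  0.0081, -92.847 ,   1.9848, -37.0531,   0.0181,   0.0053,
        -0.0002]), 'position': array([ 0.2534, -0.571 ,  0.2011]), 'tool_rot': array([-3.1406,  0.0001,  0.4178]), 'force': array([ 0.1654, -0.2224, -0.6086]), 'moment': array([ 0.0007, -0.0017, -0.024 ]), 'grip_width': 0.08536255527411815}
```

View pics/top0b.png

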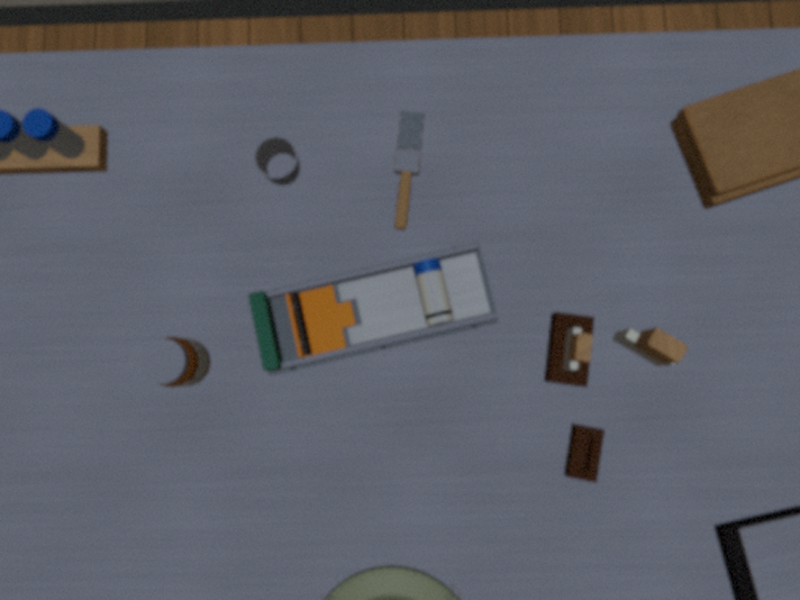

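View pics/side0b.png

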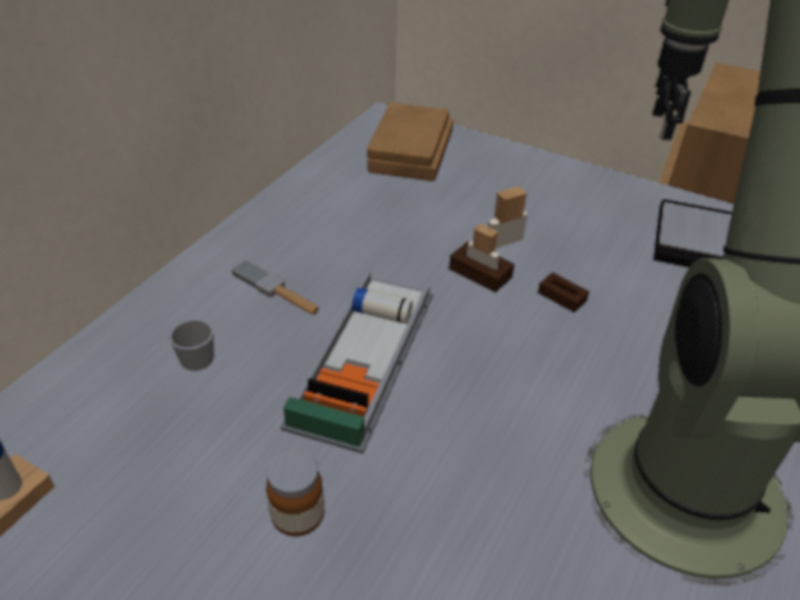

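The top view shows the small paddle in the larger stand at about (570,349). The bigger decoy paddle is just behind it at (655,345) and the empty small stand at (585,452). The track runs from (490,285) to the green stop at (265,330), with the tube at (433,292). The jar is at (185,362).

```bash
cat > h.py <<'E'
import cv2,numpy as np
from workcell import bot,vision
np.set_printoptions(precision=4,suppress=True)
def ray(n,uv,z):
    m=vision.camera_model(n);K=np.array(m["mtx"]);T=np.array(m["T"])
    uv=np.atleast_2d(np.asarray(uv,float));d=np.c_[uv,np.ones(len(uv))]@np.linalg.inv(K).T@T[:3,:3].T
    return T[:3,3]+d*((z-T[2,3])/d[:,2])[:,None]
def proj(n,p):
    m=vision.camera_model(n);T=np.linalg.inv(np.array(m["T"]));p=np.atleast_2d(p)
    c=p@T[:3,:3].T+T[:3,3];q=c@np.array(m["mtx"]).T;return q[:,:2]/q[:,2:]
def blobs(im,lo,hi,box=None,amin=20):
    h=cv2.cvtColor(im,cv2.COLOR_BGR2HSV);m=cv2.inRange(h,lo,hi)
    if box:
        k=np.zeros_like(m);x0,y0,x1,y1=box;k[y0:y1,x0:x1]=255;m&=k
    cs,_=cv2.findContours(m,cv2.RETR_EXTERNAL,cv2.CHAIN_APPROX_NONE)
    return sorted([c for c in cs if cv2.contourArea(c)>amin],key=cv2.contourArea,reverse=True)
def rect(n,c,z):
    "rectangle of a contour cast on plane z: centre, sizes, angle of long side"
    P=ray(n,c.reshape(-1,2),z)[:,:2];r=cv2.minAreaRect((P*1000).astype(np.float32))
    b=cv2.boxPoints(r);e=b[1]-b[0];f=b[2]-b[1];L=e if np.hypot(*e)>np.hypot(*f) else f
    return np.array(r[0]),np.array(sorted(r[1])),np.degrees(np.arctan2(L[1],L[0]))%180
E
python3 - <<'E'
from h import *
im=cv2.imread("pics/top0.png");hs=cv2.cvtColor(im,cv2.COLOR_BGR2HSV)
for k,(x,y) in dict(green=(170,210),orange=(208,205),blue=(274,170),band=(281,203),tube=(278,188),stand=(355,240),handle=(373,222),white=(367,235),floor=(250,195),rail=(240,226),table=(300,300),backp=(192,207),sidewood=(378,222)).items(): print(k,hs[y,x])
for k,lo,hi,box,z in [("green",(60,90,30),(90,255,255),None,.054),("orange",(5,200,150),(20,255,255),(180,170,240,235),.014),("blue",(105,150,80),(125,255,255),(250,150,300,220),.036),("standdark",(0,80,10),(20,255,90),(340,190,385,255),.035),("handle",(5,60,100),(25,200,255),(360,205,385,240),.105)]:
    for c in blobs(im,lo,hi,box): print(k,*rect("top",c,z),cv2.boundingRect(c))
big=cv2.resize(im[140:320,150:450],None,fx=2.66,fy=2.66,interpolation=cv2.INTER_CUBIC);cv2.imwrite("pics/c1.png",big)
E
```

```text
green [ 81 124  74]
orange [ 16 193 147]
blue [108 182 132]
band [108  19 134]
tube [105  22 138]
stand [  2 135  49]
handle [ 16  97 126]
white [ 60   9 142]
floor [108  28 139]
rail [109  42 116]
table [111  38 113]
backp [ 0 24 32]
sidewood [  8  44 110]
green [503.7878 180.9357] [ 28.0693 121.1535] 11.423401 (160, 187, 20, 50)
blue [602.5851 -70.4779] [15.2231 37.8964] 102.68494 (265, 166, 16, 9)
standdark [ 465.0582 -289.3695] [ 60.1659 103.4464] 170.60983 (350, 201, 29, 45)
standdark [ 467.2837 -294.6049] [ 9.8541 35.5449] 170.52019 (364, 215, 6, 15)
handle [ 464.4603 -291.9796] [20.2704 39.2398] 172.0729 (368, 213, 11, 18)
```

View pics/c1.png

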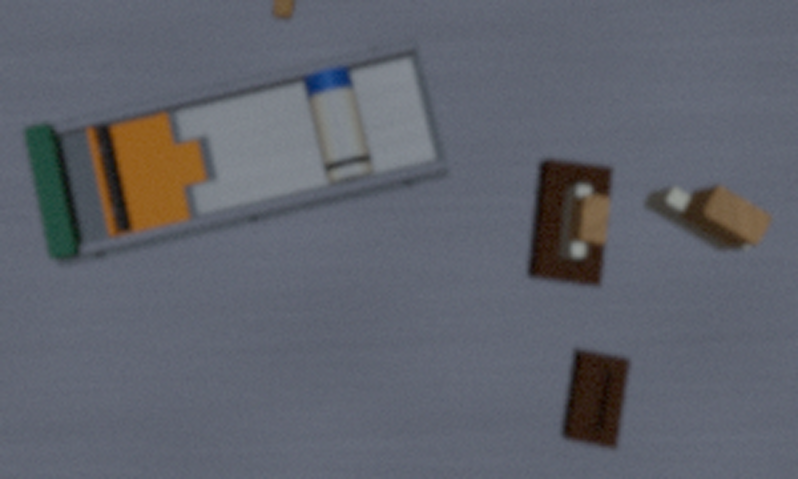

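```bash
python3 - <<'E'
from h import *
im=cv2.imread("pics/top0.png")
# handle from side: project candidate points
P=np.array([[.4645,-.292,.105],[.465,-.2894,.035]])
print("proj side",proj("side",P),proj("top",P))
s=cv2.imread("pics/side0.png")
for c in blobs(s,(5,60,100),(25,220,255),(295,135,325,168)): print("side handle",cv2.boundingRect(c),cv2.minAreaRect(c))
# predicted side handle corners
a=np.radians(171-180);ux=np.array([np.cos(a),np.sin(a),0]);uy=np.array([-np.sin(a),np.cos(a),0])
C=np.array([P[0]+i*.02*ux+j*.011*uy-[0,0,k*.045] for i in(-1,1) for j in(-1,1) for k in(0,1)])
q=proj("side",C);print("pred bbox",q.min(0),q.max(0))
# track
th=np.radians(11.42);tx=np.array([np.cos(th),np.sin(th)]);ty=np.array([-np.sin(th),np.cos(th)])
O=np.array([.5038,.1809])-.176*ty;print("O",O)
def tf(p):d=p[:,:2]-O;return np.c_[d@tx,d@ty]
cr=lambda x,y:[150+x/2.66,140+y/2.66]
print("far floor corners",tf(ray("top",[cr(413,55),cr(438,160)],.014)), "outer",tf(ray("top",[cr(415,50),cr(446,170)],.030)))
print("tube L/R edges",tf(ray("top",[cr(305,75),cr(350,70),cr(330,180),cr(370,173)],.036)))
print("backplate face",tf(ray("top",[cr(107,122),cr(131,228)],.049)),"sill",tf(ray("top",[cr(175,112),cr(208,160),cr(192,215)],.014)),"stop",tf(ray("top",[cr(52,126),cr(77,253)],.054)))
print("decoy",ray("top",[cr(705,205),cr(738,215)],.12))
E
```

```text
proj side [[310.5659 146.4063]
 [307.5777 165.8357]] [[373.2319 221.8284]
 [364.0783 222.9316]]
side handle (304, 144, 15, 8) ((311.20001220703125, 147.09999084472656), (13.86362075805664, 6.260990142822266), 26.56505012512207)
pred bbox [301.2342 142.0405] [318.5061 163.2917]
O [0.5386 0.0084]
far floor corners [[ 0.0542 -0.1775]
 [-0.0489 -0.1768]] outer [[ 0.0557 -0.178 ]
 [-0.0607 -0.1794]]
tube L/R edges [[ 0.0546 -0.0718]
 [ 0.0498 -0.1137]
 [-0.0463 -0.0722]
 [-0.0481 -0.1096]]
backplate face [[ 0.0504  0.1159]
 [-0.0496  0.1143]] sill [[ 0.0514  0.0559]
 [-0.0005  0.035 ]
 [-0.048   0.0608]] stop [[ 0.0572  0.1651]
 [-0.0611  0.1658]]
decoy [[ 0.4722 -0.3805  0.12  ]
 [ 0.4632 -0.4072  0.12  ]]
```

Both views agree on the handle to about 1 mm (464.5, −292, yaw ≈ −9°). Moving above the paddle.

>>> arm_command(
  gripper=[5,5,5,5,5],
  slide=[
    [6,-3.4,0],
    [12,-6.8,0],
    [18,-10,0],
    [24,-13.5,0],
    [30.6,-16.9,0],
  ],
  turn=[
    [0,0,7],
    [0,0,14],
    [0,0,21],
    [0,0,27],
    [0,0,32.6],
  ],
  force=60,
)

```text
clock: 0.72
position: [0.4426, -0.32, 0.2016]
tool_rot: [-3.142, 0.0, -0.155]
force: [0.3, -0.3, -0.1]
grip_width: 0.0498
```

>>> arm_command(
  gripper=[5],
  slide=[
    [0,0,0],
  ],
  turn=[
    [0,0,0],
  ],
)

```text
clock: 0.85
position: [0.4449, -0.3172, 0.2013]
tool_rot: [-3.14, -0.0, -0.145]
force: [-0.6, -0.4, -0.1]
grip_width: 0.0501
```

>>> arm_command(
  gripper=[5,5,5,5],
  slide=[
    [1.6,-2.8,0],
    [1.6,-2.8,4],
    [1.6,-2.8,7.5],
    [1.6,-2.8,7.5],
  ],
  turn=[
    [0,0,0.5],
    [0,0,0.5],
    [0,0,0.5],
    [0,0,0.5],
  ],
)

```text
clock: 1.35
position: [0.4601, -0.2964, 0.1248]
tool_rot: [-3.14, 0.004, -0.16]
force: [0.2, -0.3, -0.1]
grip_width: 0.05
```

```bash
python3 - <<'E'
from h import *
o=bot.observe();print(o["position"],o["tool_rot"])
im=vision.grab_frame("side")[100:220,250:410];t=vision.grab_frame("top")[160:300,300:460]
cv2.imwrite("pics/c2.png",np.vstack([cv2.resize(im,(400,300),interpolation=3),cv2.resize(t,(400,300),interpolation=3)]))
E
```

```text
[ 0.4601 -0.2964  0.1248] [-3.1404  0.0042 -0.16  ]
```

View pics/c2.png

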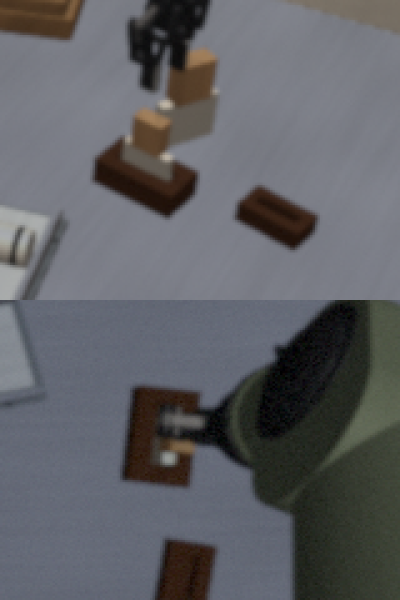

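```bash
python3 - <<'E'
from h import *
a=-.16;X=np.array([np.cos(a),np.sin(a),0]);Y=np.array([-np.sin(a),np.cos(a),0])
p=np.array([.4601,-.2964,.1248])
f=lambda n,P:(proj(n,P)-([250,100] if n=="side" else [300,160]))*([2.5,2.5] if n=="side" else [2.5,300/140])+([0,0] if n=="side" else [0,300])
P=[p+s*.032*Y+w*.011*X+[0,0,.0] for s in(-1,1) for w in (-1,1)]+[np.array([.4645,-.292,.105])]
print(f("side",P));print(f("top",P))
E
```

```text
[[181.7967  92.5131]
 [165.8023  85.3392]
 [150.6699 117.6433]
 [134.474  110.0766]
 [151.4148 116.0158]]
[[229.8096 450.6718]
 [232.257  429.416 ]
 [157.0791 442.1998]
 [159.7206 421.0203]
 [183.0797 432.4894]]
```

```bash
python3 - <<'E'
from h import *
s=vision.grab_frame("side")[85:175,280:350];t=vision.grab_frame("top")[185:275,340:410]
o=bot.observe();p=o["position"];print(p,o["tool_rot"])
S=cv2.resize(s,(400,514),interpolation=3);T=cv2.resize(t,(400,514),interpolation=3);k=400/70
a=-.16;X=np.array([np.cos(a),np.sin(a),0]);Y=np.array([-np.sin(a),np.cos(a),0])
for im,n,off in((S,"side",(280,85)),(T,"top",(340,185))):
    for sg in(-1,1):
        P=[p+sg*.025*Y+w*.011*X+[0,0,h] for w,h in((-1,0.007),(1,.007),(1,.045),(-1,.045))]
        cv2.polylines(im,[((proj(n,P)-off+.5)*k).astype(int)],True,(0,0,255),1)
cv2.imwrite("pics/c3.png",cv2.convertScaleAbs(np.hstack([S,T]),alpha=1.7,beta=20))
E
```

```text
[ 0.4623 -0.2972  0.128 ] [ 3.141  -0.0018 -0.1603]
```

View pics/c3.png

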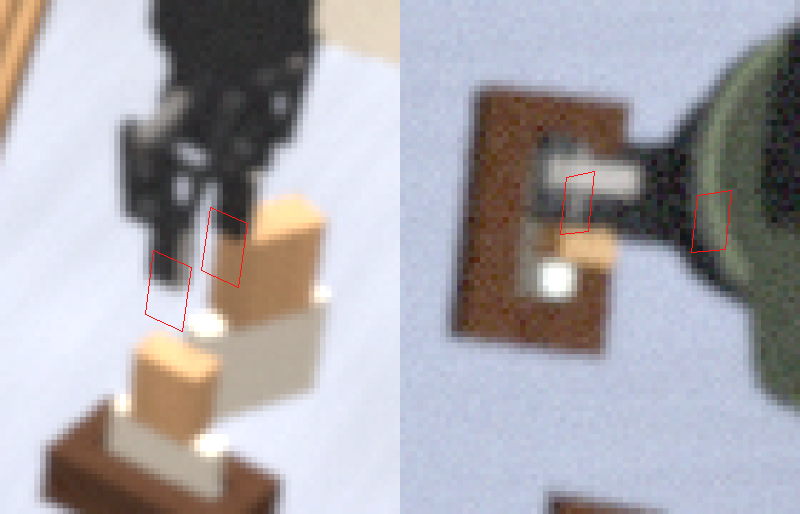

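```bash
python3 - <<'E'
from h import *
for z in(.125,.135,.145,.155): print(z,"sideTipL",ray("side",[[280+172/5.71,85+285/5.71]],z)[0,:2],"sideTipR",ray("side",[[280+240/5.71,85+238/5.71]],z)[0,:2],"top link c",ray("top",[[340+150/5.71,185+178/5.71],[340+240/5.71,185+178/5.71]],z)[:,:2].ravel())
for _ in range(4):
    o=bot.observe();print(o["clock"],o["position"],o["qpos"])
E
```

```text
0.125 sideTipL [ 0.4795 -0.3165] sideTipR [ 0.4672 -0.3736] top link c [ 0.4766 -0.2718  0.4757 -0.3064]
0.135 sideTipL [ 0.4743 -0.3028] sideTipR [ 0.4622 -0.3592] top link c [ 0.4761 -0.2691  0.4752 -0.3034]
0.145 sideTipL [ 0.4692 -0.2892] sideTipR [ 0.4572 -0.3449] top link c [ 0.4755 -0.2665  0.4747 -0.3003]
0.155 sideTipL [ 0.464  -0.2756] sideTipR [ 0.4522 -0.3305] top link c [ 0.475  -0.2638  0.4742 -0.2973]
1.55 [ 0.4623 -0.2972  0.128 ] [ 0.454   0.4952  0.0129  1.8731 -0.0087  0.7715 -1.2595]
1.55 [ 0.4623 -0.2972  0.128 ] [ 0.454   0.4952  0.0129  1.8731 -0.0087  0.7715 -1.2595]
1.55 [ 0.4623 -0.2972  0.128 ] [ 0.454   0.4952  0.0129  1.8731 -0.0087  0.7715 -1.2595]
1.55 [ 0.4623 -0.2972  0.128 ] [ 0.454   0.4952  0.0129  1.8731 -0.0087  0.7715 -1.2595]
```

>>> arm_command(
  gripper=[7,7,7,7,7],
  slide=[
    [0.1,-0.5,0],
    [0.1,-0.5,0],
    [0.1,-0.5,2],
    [0.1,-0.5,4],
    [0.1,-0.5,4],
  ],
  turn=[
    [0,0,0],
    [0,0,0],
    [0,0,0],
    [0,0,0],
    [0,0,0],
  ],
)

```text
clock: 2.17
position: [0.463, -0.2913, 0.0859]
tool_rot: [-3.141, 0.002, -0.16]
force: [-0.6, -0.1, 0.5]
grip_width: 0.07
```

```bash
python3 - <<'E'
from h import *
s=vision.grab_frame("side")[85:175,280:350];t=vision.grab_frame("top")[185:275,340:410]
o=bot.observe();p=o["position"];print(p,o["tool_rot"],o["grip_width"],o["force"])
S=cv2.resize(s,(400,514),interpolation=3);T=cv2.resize(t,(400,514),interpolation=3)
cv2.imwrite("pics/c4.png",cv2.convertScaleAbs(np.hstack([S,T]),alpha=2,beta=30))
E
```

```text
[ 0.4638 -0.2919  0.0872] [ 3.1414 -0.0004 -0.1599] 0.07012005115042956 [ 1.0665 -0.7021  0.2197]
```

View pics/c4.png

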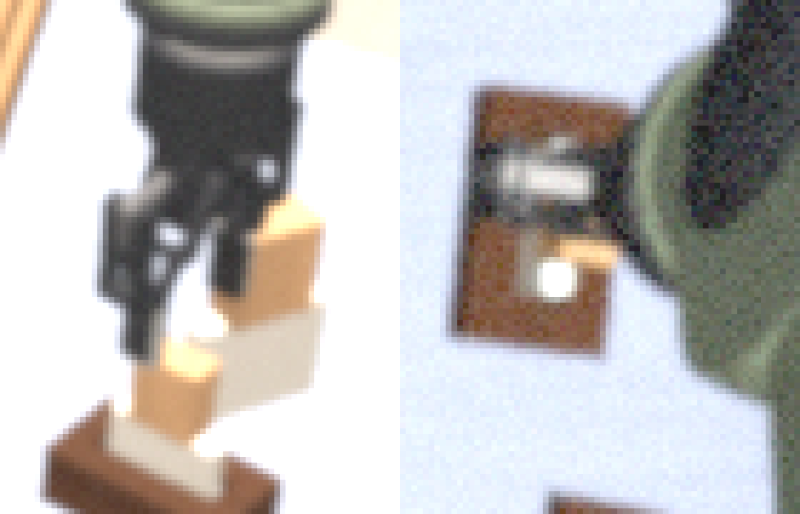

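```bash
python3 - <<'E'
from h import *
k=5.714
for z in(.09,.1,.11,.12,.13): print(z,*[ray("side",[[280+u/k,85+v/k]],z)[0,:2] for u,v in((140,360),(233,295),(187,328))])
Y=np.array([.159,.987,0])
p=np.array([.4638,-.2919,.098]);print((proj("side",[p+.04*Y,p-.04*Y])-[280,85])*k,(proj("top",[p+.04*Y,p-.04*Y])-[340,185])*k)
o=bot.observe();print(o["qpos"])
E
```

```text
0.09 [ 0.4836 -0.295 ] [ 0.4663 -0.3728] [ 0.4747 -0.3331]
0.1 [ 0.4786 -0.2822] [ 0.4615 -0.3591] [ 0.4698 -0.3198]
0.11 [ 0.4736 -0.2695] [ 0.4568 -0.3454] [ 0.4649 -0.3066]
0.12 [ 0.4687 -0.2567] [ 0.452  -0.3316] [ 0.4601 -0.2933]
0.13 [ 0.4637 -0.2439] [ 0.4472 -0.3179] [ 0.4552 -0.2801]
[[129.3209 399.1779]
 [217.9375 327.2763]] [[ 84.4142 199.4205]
 [285.4934 226.5976]]
[ 0.4468  0.5542  0.0091  1.9036 -0.0076  0.6835 -1.2702]
```

>>> arm_command(
  gripper=[7,7,3.4,3.4,3.4],
  slide=[
    [0,0,1],
    [0,0,2],
    [0,0,2],
    [0,0,2],
    [0,0,2],
  ],
  turn=[
    [0,0,0],
    [0,0,0],
    [0,0,0],
    [0,0,0],
    [0,0,0],
  ],
  force=20,
)

```text
clock: 2.9
position: [0.4637, -0.2919, 0.0668]
tool_rot: [3.141, -0.0, -0.16]
force: [-0.3, 0.2, 0.2]
grip_width: 0.0338
```

```bash
python3 - <<'E'
from h import *
s=vision.grab_frame("side")[85:175,280:350];t=vision.grab_frame("top")[185:275,340:410]
o=bot.observe();p=o["position"];print(p,o["tool_rot"],o["grip_width"],o["force"])
S=cv2.resize(s,(400,514),interpolation=3);T=cv2.resize(t,(400,514),interpolation=3)
cv2.imwrite("pics/c5.png",cv2.convertScaleAbs(np.hstack([S,T]),alpha=2.2,beta=40))
E
```

```text
[ 0.4637 -0.2918  0.0668] [ 3.1415 -0.0003 -0.1599] 0.03382405047378242 [ 0.7734 -0.974  -0.1964]
```

View pics/c5.png

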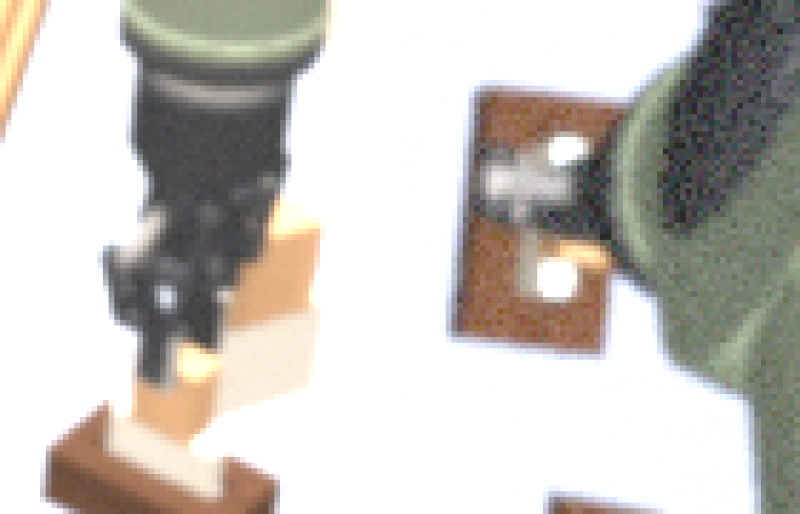

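The side view shows the tips gripping only the handle's top third, and slightly to the +x side. Going 12 mm lower and 3 mm back, then closing.

>>> arm_command(
  gripper=[3.4,3.4,3.4,1.8,1.8],
  slide=[
    [-0.3,0,0.6],
    [-0.3,0,1.2],
    [-0.3,0,1.2],
    [-0.3,0,1.2],
    [-0.3,0,1.2],
  ],
  turn=[
    [0,0,0],
    [0,0,0],
    [0,0,0],
    [0,0,0],
    [0,0,0],
  ],
  force=20,
)

```text
clock: 3.62
position: [0.4607, -0.2913, 0.0547]
tool_rot: [3.142, -0.0, -0.16]
force: [0.2, 0.9, -1.5]
grip_width: 0.0213
```

>>> arm_command(
  gripper=[1.5,1.5,1.5],
  slide=[
    [0,0,0],
    [0,0,0],
    [0,0,0],
  ],
  turn=[
    [0,0,0],
    [0,0,0],
    [0,0,0],
  ],
  force=20,
)

```text
clock: 4.0
position: [0.4606, -0.2913, 0.0546]
tool_rot: [-3.142, 0.0, -0.16]
force: [-0.2, 1.2, -1.3]
grip_width: 0.0213
```

>>> arm_command(
  gripper=[1,1,1,1,1],
  slide=[
    [0,0,0],
    [0,0,0],
    [0,0,-2],
    [0,0,-4.5],
    [0,0,-8],
  ],
  turn=[
    [0,0,0],
    [0,0,0],
    [0,0,0],
    [0,0,0],
    [0,0,0],
  ],
  force=70,
)

```text
clock: 4.62
position: [0.4601, -0.291, 0.1348]
tool_rot: [-3.141, 0.002, -0.16]
force: [-0.3, -1.1, -0.6]
grip_width: 0.0205
```

```bash
python3 - <<'E'
from h import *
s=vision.grab_frame("side")[60:175,270:360]
o=bot.observe();print(o["position"],o["tool_rot"],o["grip_width"],o["force"])
S=cv2.resize(s,None,fx=5,fy=5,interpolation=3)
cv2.imwrite("pics/c6.png",cv2.convertScaleAbs(S,alpha=2,beta=30))
E
```

```text
[ 0.462  -0.2921  0.1394] [ 3.1403 -0.0039 -0.1602] 0.020541370295855458 [ 3.5558 -2.4412  5.582 ]
```

View pics/c6.png

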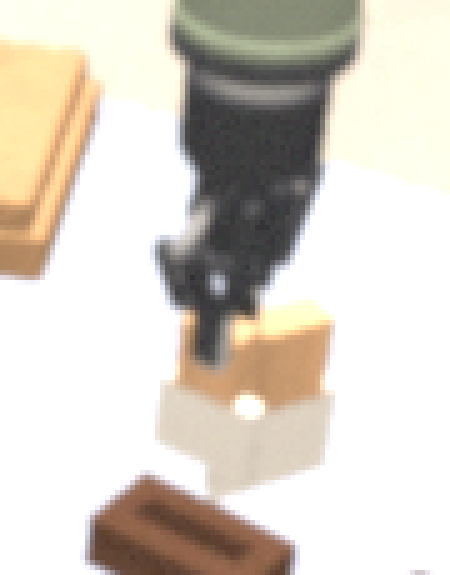

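>>> arm_command(
  gripper=[1,1,1,1,1],
  slide=[
    [1.5,-3.4,0],
    [3.5,-7.5,0],
    [5.5,-12,0],
    [7.2,-15.5,0],
    [7.9,-17,0],
  ],
  turn=[
    [0,0,-4],
    [0,0,-9],
    [0,0,-14],
    [0,0,-18.5],
    [0,0,-20.6],
  ],
)

```text
clock: 5.3
position: [0.5666, -0.1337, 0.1343]
tool_rot: [-3.141, -0.0, 0.204]
force: [0.2, -0.5, -1.4]
grip_width: 0.0206
```

>>> arm_command(
  gripper=[1,1],
  slide=[
    [0,0,0],
    [0,0,0],
  ],
  turn=[
    [0,0,0],
    [0,0,0],
  ],
)

```text
clock: 5.55
position: [0.5649, -0.1375, 0.1345]
tool_rot: [3.141, 0.001, 0.197]
force: [0.2, -1.4, -1.8]
grip_width: 0.0209
```

```bash
cat > st.py <<'E'
from h import *
O=np.array([.5405,.0118]);th=np.radians(11.42);tx=np.array([np.cos(th),np.sin(th)]);ty=np.array([-np.sin(th),np.cos(th)])
def tf(p):d=np.atleast_2d(p)[:,:2]-O;return np.c_[d@tx,d@ty]
o=bot.observe();p=o["position"];yaw=o["tool_rot"][2]
c=p[:2]+.0038*np.array([np.cos(yaw),np.sin(yaw)])
print("t",o["clock"],"tcp",p,"rot",np.degrees(o["tool_rot"]),"paddle in track",tf(c)[0]*1000,"bottom",p[2]-.0446,"F track xy",o["force"][:2]@tx,o["force"][:2]@ty,o["force"][2])
E
python3 - <<'E'
from st import *
im=vision.grab_frame("side");cv2.imwrite("pics/s7.png",cv2.convertScaleAbs(cv2.resize(im[100:290,180:340],None,fx=3.1,fy=3.1,interpolation=3),alpha=1.8,beta=20))
E
```

```text
t 5.55 tcp [ 0.5649 -0.1375  0.1345] rot [179.9739   0.0415  11.2942] paddle in track [  -1.8312 -151.1724] bottom 0.08986032009885656 F track xy -0.05109946372599221 -1.4616171571627878 -1.7959962509293046
```

View pics/s7.png

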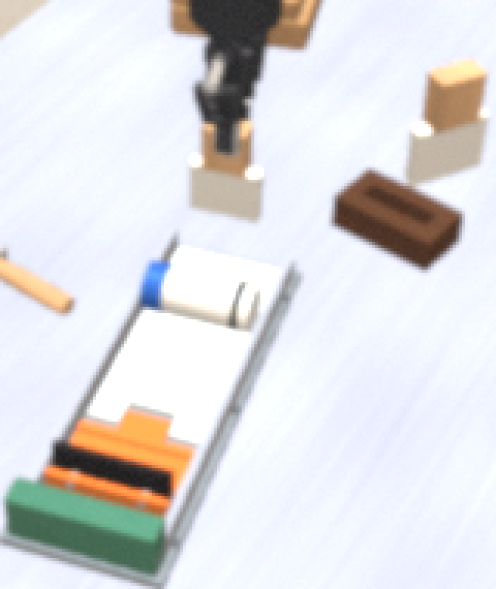

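>>> arm_command(
  gripper=[1,1,1,1,1],
  slide=[
    [0,0,2.5],
    [0,0,5],
    [0,0,6.4],
    [0,0,6.8],
    [0,0,6.8],
  ],
  turn=[
    [0,0,0],
    [0,0,0],
    [0,0,0],
    [0,0,0],
    [0,0,0],
  ],
)

```text
clock: 6.22
position: [0.5658, -0.1363, 0.067]
tool_rot: [3.141, -0.0, 0.199]
force: [-0.3, 0.3, -0.8]
grip_width: 0.0205
```

```bash
python3 - <<'E'
from st import *
print("prev blade corners",tf(ray("side",[[241.3,167.1],[264.5,171]],.090))*1000)
im=vision.grab_frame("side");cv2.imwrite("pics/s8.png",cv2.convertScaleAbs(cv2.resize(im[140:240,200:300],(700,600),interpolation=3),alpha=1.6,beta=0))
E
```

```text
t 6.225 tcp [ 0.5658 -0.1363  0.067 ] rot [179.9877  -0.0201  11.4085] paddle in track [  -0.6816 -150.2115] bottom 0.022425670344117674 F track xy -0.25896772409498864 0.34880739115091197 -0.80596443428616
prev blade corners [[  27.2866 -142.6868]
 [ -38.417  -148.4294]]
```

View pics/s8.png

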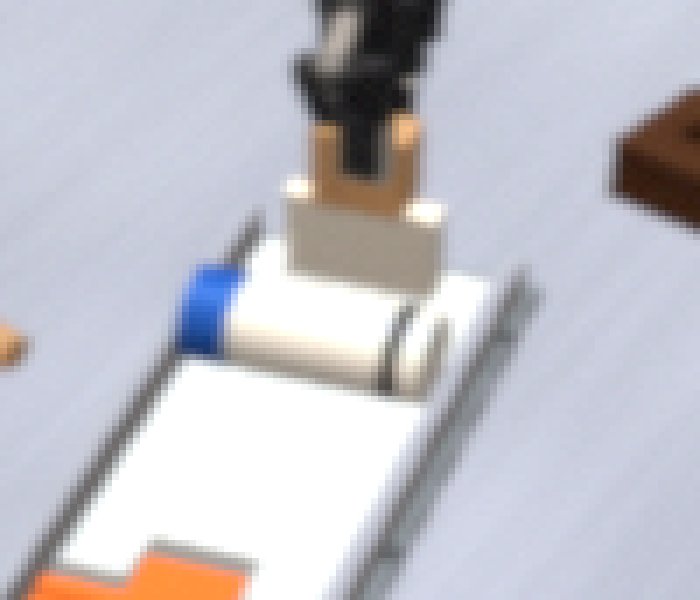

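>>> arm_command(
  gripper=[1,1,1,1,1],
  slide=[
    [0.1,-0.5,0],
    [0.3,-1.0,0],
    [0.3,-1.4,0],
    [0.3,-1.7,0],
    [0.3,-1.9,0],
  ],
  turn=[
    [0,0,0],
    [0,0,0],
    [0,0,0],
    [0,0,0],
    [0,0,0],
  ],
)

```text
clock: 6.9
position: [0.5648, -0.1166, 0.0666]
tool_rot: [-3.142, 0.0, 0.2]
force: [-1.1, 0.0, -1.6]
grip_width: 0.0206
```

>>> arm_command(
  gripper=[1,1,1,1,1],
  slide=[
    [0,-0.2,0],
    [0,-0.4,0],
    [0,-0.6,0],
    [0,-0.8,0],
    [0,-1.0,0],
  ],
  turn=[
    [0,0,0],
    [0,0,0],
    [0,0,0],
    [0,0,0],
    [0,0,0],
  ],
)

```text
clock: 7.52
position: [0.5628, -0.1069, 0.0666]
tool_rot: [-3.142, 0.0, 0.2]
force: [0.8, -0.9, -1.8]
grip_width: 0.0209
```

>>> arm_command(
  gripper=[1,1,1,1,1],
  slide=[
    [0,-0.2,0],
    [0,-0.4,0],
    [0,-0.6,0],
    [0,-0.8,0],
    [0,-1.0,0],
  ],
  turn=[
    [0,0,0],
    [0,0,0],
    [0,0,0],
    [0,0,0],
    [0,0,0],
  ],
)

```text
clock: 8.15
position: [0.5609, -0.0971, 0.0666]
tool_rot: [3.142, -0.0, 0.2]
force: [1.4, -1.0, -2.6]
grip_width: 0.0203
```

```bash
cat > tube.py <<'E'
from st import *
im=vision.grab_frame("side")
for c in blobs(im,(100,120,50),(125,255,255),(180,140,300,290)):
    m=cv2.moments(c);u=[m["m10"]/m["m00"],m["m01"]/m["m00"]];print("cap px",u,"track@z.045",tf(ray("side",[u],.045))*1000,cv2.contourArea(c))
def strip(n):
    pass
E
python3 - <<'E'
from tube import *
im0=cv2.imread("pics/side0.png")
for c in blobs(im0,(100,120,50),(125,255,255),(180,140,300,290)):
    m=cv2.moments(c);u=[m["m10"]/m["m00"],m["m01"]/m["m00"]];print("start cap",tf(ray("side",[u],.045))*1000,cv2.contourArea(c))
E
```

```text
t 8.15 tcp [ 0.5609 -0.0971  0.0666] rot [179.9998  -0.0024  11.4354] paddle in track [   2.238  -110.7579] bottom 0.0220201529177194 F track xy 1.1950960872767646 -1.2375185368922723 -2.624935762627024
cap px [227.87878787878788, 193.0853994490358] track@z.045 [[ 42.3836 -75.7543]] 60.5
start cap [[ 42.7444 -84.6384]] 60.0
```

>>> arm_command(
  gripper=[1,1,1,1,1],
  slide=[
    [0,-0.25,0],
    [0,-0.6,0],
    [0,-1.0,0],
    [0,-1.5,0],
    [0,-2.0,0],
  ],
  turn=[
    [0,0,0],
    [0,0,0],
    [0,0,0],
    [0,0,0],
    [0,0,0],
  ],
)

```text
clock: 8.82
position: [0.5569, -0.0772, 0.0666]
tool_rot: [-3.142, -0.0, 0.2]
force: [0.9, 0.6, -0.8]
grip_width: 0.0207
```

>>> arm_command(
  gripper=[1,1,1,1,1],
  slide=[
    [0,-0.5,0],
    [0,-1.0,0],
    [0,-1.5,0],
    [0,-2.0,0],
    [0,-2.5,0],
  ],
  turn=[
    [0,0,0],
    [0,0,0],
    [0,0,0],
    [0,0,0],
    [0,0,0],
  ],
)

```text
clock: 9.45
position: [0.5519, -0.0528, 0.0666]
tool_rot: [-3.142, 0.0, 0.2]
force: [0.5, -0.6, -1.1]
grip_width: 0.0207
```

>>> arm_command(
  gripper=[1,1,1,1,1],
  slide=[
    [0,-0.5,0],
    [0,-1.0,0],
    [0,-1.5,0],
    [0,-2.0,0],
    [0,-2.5,0],
  ],
  turn=[
    [0,0,0],
    [0,0,0],
    [0,0,0],
    [0,0,0],
    [0,0,0],
  ],
)

```text
clock: 10.07
position: [0.5469, -0.0283, 0.0666]
tool_rot: [-3.142, 0.0, 0.2]
force: [-0.3, 0.8, -2.1]
grip_width: 0.0204
```

```bash
python3 - <<'E'
from tube import *
E
```

```text
t 10.075 tcp [ 0.5469 -0.0283  0.0666] rot [-179.9985    0.0031   11.4356] paddle in track [  2.1748 -40.5494] bottom 0.021976467471766792 F track xy -0.13910067799235906 0.8904198090375062 -2.1244007653750923
cap px [218.3449074074074, 209.59722222222223] track@z.045 [[42.9074 -6.1968]] 72.0
```

>>> arm_command(
  gripper=[1,1,1,1,1],
  slide=[
    [0,-0.5,0],
    [0,-1.0,0],
    [0,-1.5,0],
    [0,-2.0,0],
    [0,-2.5,0],
  ],
  turn=[
    [0,0,0],
    [0,0,0],
    [0,0,0],
    [0,0,0],
    [0,0,0],
  ],
)

```text
clock: 10.75
position: [0.542, -0.0038, 0.0666]
tool_rot: [-3.142, -0.0, 0.2]
force: [0.3, 0.5, -1.6]
grip_width: 0.0206
```

>>> arm_command(
  gripper=[1,1,1,1,1],
  slide=[
    [0,-0.5,0],
    [0,-1.0,0],
    [0,-1.5,0],
    [0,-1.9,0],
    [0,-2.2,0],
  ],
  turn=[
    [0,0,0],
    [0,0,0],
    [0,0,0],
    [0,0,0],
    [0,0,0],
  ],
)

```text
clock: 11.38
position: [0.5377, 0.0177, 0.0666]
tool_rot: [-3.142, -0.0, 0.2]
force: [0.5, 0.2, -0.4]
grip_width: 0.0204
```

>>> arm_command(
  gripper=[1,1,1,1,1],
  slide=[
    [0,-0.25,0],
    [0,-0.5,0],
    [0,-0.75,0],
    [0,-1.0,0],
    [0,-1.25,0],
  ],
  turn=[
    [0,0,0],
    [0,0,0],
    [0,0,0],
    [0,0,0],
    [0,0,0],
  ],
)

```text
clock: 12.0
position: [0.5352, 0.0299, 0.0666]
tool_rot: [-3.142, -0.0, 0.2]
force: [0.1, -0.6, -1.2]
grip_width: 0.0205
```

```bash
python3 - <<'E'
from tube import *
E
```

```text
t 12.0 tcp [0.5352 0.0299 0.0666] rot [-179.9978   -0.0015   11.4355] paddle in track [ 2.1868 18.7803] bottom 0.02201597737815819 F track xy 0.004865034648448531 -0.6099484281351815 -1.233543841851152
cap px [209.88888888888889, 225.0679012345679] track@z.045 [[42.2192 53.9658]] 81.0
```

>>> arm_command(
  gripper=[1,1,1,1,1],
  slide=[
    [0,-0.25,0],
    [0,-0.5,0],
    [0,-0.75,0],
    [0,-1.0,0],
    [0,-1.25,0],
  ],
  turn=[
    [0,0,0],
    [0,0,0],
    [0,0,0],
    [0,0,0],
    [0,0,0],
  ],
)

```text
clock: 12.68
position: [0.5327, 0.0422, 0.0666]
tool_rot: [-3.142, -0.0, 0.2]
force: [0.3, -0.2, -1.2]
grip_width: 0.0208
```

>>> arm_command(
  gripper=[1,1,1,1,1],
  slide=[
    [0,-0.2,0],
    [0,-0.4,0],
    [0,-0.6,0],
    [0,-0.8,0],
    [0,-1.0,0],
  ],
  turn=[
    [0,0,0],
    [0,0,0],
    [0,0,0],
    [0,0,0],
    [0,0,0],
  ],
)

```text
clock: 13.3
position: [0.5307, 0.0519, 0.0666]
tool_rot: [3.142, 0.0, 0.2]
force: [-0.1, -1.9, -1.1]
grip_width: 0.0207
```

```bash
python3 - <<'E'
from tube import *
cv2.imwrite("pics/s9.png",cv2.convertScaleAbs(cv2.resize(im[160:280,180:300],(600,600),interpolation=3),alpha=1.6,beta=0))
E
```

```text
t 13.3 tcp [0.5307 0.0519 0.0666] rot [179.9983   0.0038  11.4382] paddle in track [ 2.1435 41.2215] bottom 0.0219889201764156 F track xy -0.45051154785727177 -1.866792223002775 -1.063351967731771
cap px [206.63269639065817, 230.98938428874732] track@z.045 [[42.0145 75.9382]] 78.5
```

View pics/s9.png

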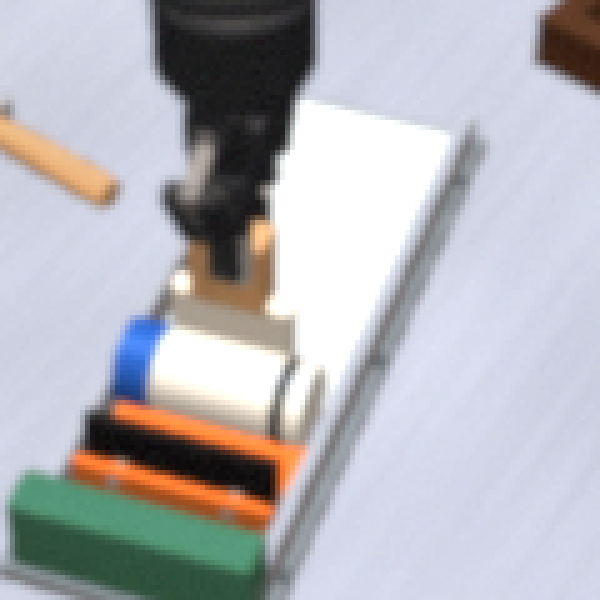

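>>> arm_command(
  gripper=[1,1,1,1,1],
  slide=[
    [0,-0.2,0],
    [0,-0.4,0],
    [0,-0.6,0],
    [0,-0.8,0],
    [0,-1.0,0],
  ],
  turn=[
    [0,0,0],
    [0,0,0],
    [0,0,0],
    [0,0,0],
    [0,0,0],
  ],
)

```text
clock: 13.98
position: [0.5288, 0.0617, 0.0666]
tool_rot: [-3.142, -0.0, 0.2]
force: [0.6, 0.7, -2.0]
grip_width: 0.0206
```

>>> arm_command(
  gripper=[1,1,1,1,1],
  slide=[
    [0,-0.2,0],
    [0,-0.4,0],
    [0,-0.6,0],
    [0,-0.8,0],
    [0,-1.0,0],
  ],
  turn=[
    [0,0,0],
    [0,0,0],
    [0,0,0],
    [0,0,0],
    [0,0,0],
  ],
)

```text
clock: 14.6
position: [0.5268, 0.0715, 0.0666]
tool_rot: [-3.142, -0.0, 0.2]
force: [0.1, 0.1, -0.6]
grip_width: 0.0203
```

```bash
cat >> tube.py <<'E'
for c in blobs(im,(4,170,60),(18,255,255),(180,220,240,275),8)[:3]: print("orange",cv2.boundingRect(c),cv2.contourArea(c))
E
python3 tube.py
```

```text
t 14.6 tcp [0.5268 0.0715 0.0666] rot [-179.9976   -0.0007   11.438 ] paddle in track [ 2.1818 61.2751] bottom 0.02200557087453517 F track xy 0.09187468937224257 0.13328263996533474 -0.5891832617145611
cap px [203.0327868852459, 237.28688524590163] track@z.045 [[42.1227 98.8081]] 61.0
orange (195, 250, 39, 15) 155.5
```

>>> arm_command(
  gripper=[1,1,1,1,1],
  slide=[
    [0,-0.15,0],
    [0,-0.3,0],
    [0,-0.45,0],
    [0,-0.6,0],
    [0,-0.75,0],
  ],
  turn=[
    [0,0,0],
    [0,0,0],
    [0,0,0],
    [0,0,0],
    [0,0,0],
  ],
)

```text
clock: 15.28
position: [0.5254, 0.0785, 0.0666]
tool_rot: [3.141, -0.0, 0.2]
force: [1.4, -4.7, -0.6]
grip_width: 0.0205
```

>>> arm_command(
  gripper=[1,1,1,1,1],
  slide=[
    [0,-0.15,0],
    [0,-0.3,0],
    [0,-0.45,0],
    [0,-0.6,0],
    [0,-0.75,0],
  ],
  turn=[
    [0,0,0],
    [0,0,0],
    [0,0,0],
    [0,0,0],
    [0,0,0],
  ],
)

```text
clock: 15.9
position: [0.5238, 0.0862, 0.0666]
tool_rot: [3.142, 0.0, 0.2]
force: [0.9, -4.0, -0.4]
grip_width: 0.0207
```

```bash
python3 tube.py
```

```text
t 15.9 tcp [0.5238 0.0862 0.0666] rot [179.9997   0.0037  11.4345] paddle in track [ 2.1463 76.1937] bottom 0.021990305229553586 F track xy 0.09328337932818884 -4.129285353889395 -0.3630780944796472
cap px [201.78225806451613, 239.41129032258064] track@z.045 [[ 42.2426 106.4144]] 62.0
orange (194, 253, 39, 13) 94.5
```

```bash
python3 - <<'E'
from st import *
im0=cv2.imread("pics/top0.png")
im=vision.grab_frame("top")
def prof(im,n):
    # sample along track y on several x lines, orange-ness at height .022
    for x in(-.03,0,.03):
        ys=np.arange(.05,.17,.001);P=np.array([[*(O+x*tx+y*ty),.022] for y in ys])
        q=proj("top",P).astype(np.float32)
        v=cv2.remap(im,q[:,0].reshape(1,-1),q[:,1].reshape(1,-1),cv2.INTER_LINEAR)[0]
        h=cv2.cvtColor(v[None],cv2.COLOR_BGR2HSV)[0].astype(int)
        print(n,x,"".join("O" if a[1]>140 and a[0]<25 and a[2]>70 else "G" if 60<a[0]<95 and a[1]>90 else "k" if a[2]<60 else "." for a in h))
prof(im0,"start");prof(im,"now")
E
```

```text
t 15.95 tcp [0.5238 0.0864 0.0666] rot [-179.9932    0.0016   11.4506] paddle in track [ 2.1542 76.4431] bottom 0.021994459494291324 F track xy 0.6587759206001744 -3.38841815155131 -0.6921375115400632
start -0.03 ............OOOOOOOOOOOOOOOOOOOOOOOOOOOOOOOOOOOOOOOOOOOOOOOOOOOOOOOOkkkkkkkkkk...OOOOOO..........................kkkkkGG
start 0 OOOOOOOOOOOOOOOOOOOOOOOOOOOOOOOOOOOOOOOOOOOOOOOOOOOOOOOOOOOOOOOOOOOOkkkkkkkkkk.OOOOOOOO...........................kkkkGG
start 0.03 ............OOOOOOOOOOOOOOOOOOOOOOOOOOOOOOOOOOOOOOOOOOOOOOOOOOOOOOOO.kkkkkkkkk...OOOOOO...........................kkkkkk
now -0.03 kkkkkkkkkkkkkkkkkkkkkkkkkkkk..kkkkkk....................................................................................
now 0 kkkkkkkkkkkkkkkkkkkkkkkkkkkkkkkk..kk...kk...............................................................................
now 0.03 kkkkkkkkkkkk.......kkkkkkkkk......kkkk..................................................................................
```

>>> arm_command(
  gripper=[1,1,1,1,1],
  slide=[
    [0,-0.15,0],
    [0,-0.3,0],
    [0,-0.45,0],
    [0,-0.6,0],
    [0,-0.75,0],
  ],
  turn=[
    [0,0,0],
    [0,0,0],
    [0,0,0],
    [0,0,0],
    [0,0,0],
  ],
)

```text
clock: 16.62
position: [0.5223, 0.0935, 0.0666]
tool_rot: [-3.142, 0.0, 0.2]
force: [0.1, -3.3, -0.7]
grip_width: 0.0208
```

>>> arm_command(
  gripper=[1,1,1,1,1],
  slide=[
    [0,-0.04,0],
    [0,-0.08,0],
    [0,-0.12,0],
    [0,-0.16,0],
    [0,-0.2,0],
  ],
  turn=[
    [0,0,0],
    [0,0,0],
    [0,0,0],
    [0,0,0],
    [0,0,0],
  ],
)

```text
clock: 17.25
position: [0.522, 0.0954, 0.0666]
tool_rot: [-3.142, -0.0, 0.2]
force: [0.7, -4.7, -0.6]
grip_width: 0.0209
```

```bash
python3 tube.py
```

```text
t 17.25 tcp [0.522  0.0954 0.0666] rot [-179.9974   -0.0019   11.4332] paddle in track [ 2.1764 85.6497] bottom 0.02202005923483473 F track xy -0.2084193310745432 -4.748687309691511 -0.6360280189788452
cap px [200.2729658792651, 242.2073490813648] track@z.045 [[ 42.0828 116.2073]] 63.5
```

>>> arm_command(
  gripper=[1,1,1,1,1],
  slide=[
    [0,-0.04,0],
    [0,-0.08,0],
    [0,-0.12,0],
    [0,-0.16,0],
    [0,-0.2,0],
  ],
  turn=[
    [0,0,0],
    [0,0,0],
    [0,0,0],
    [0,0,0],
    [0,0,0],
  ],
)

```text
clock: 17.92
position: [0.5216, 0.0974, 0.0666]
tool_rot: [-3.142, -0.0, 0.2]
force: [0.1, -4.3, 0.3]
grip_width: 0.0207
```

>>> arm_command(
  gripper=[1,1,1,1,1],
  slide=[
    [0,-0.03,0],
    [0,-0.06,0],
    [0,-0.09,0],
    [0,-0.12,0],
    [0,-0.15,0],
  ],
  turn=[
    [0,0,0],
    [0,0,0],
    [0,0,0],
    [0,0,0],
    [0,0,0],
  ],
)

```text
clock: 18.55
position: [0.5212, 0.0988, 0.0666]
tool_rot: [-3.142, 0.0, 0.2]
force: [0.1, -4.6, 0.1]
grip_width: 0.0204
```

>>> arm_command(
  gripper=[1,1,1,1,1],
  slide=[
    [0,-0.03,0],
    [0,-0.06,0],
    [0,-0.09,0],
    [0,-0.12,0],
    [0,-0.15,0],
  ],
  turn=[
    [0,0,0],
    [0,0,0],
    [0,0,0],
    [0,0,0],
    [0,0,0],
  ],
)

```text
clock: 19.18
position: [0.5209, 0.1003, 0.0666]
tool_rot: [-3.142, 0.0, 0.2]
force: [0.5, -4.3, -0.4]
grip_width: 0.0207
```

>>> arm_command(
  gripper=[1,1,1,1,1],
  slide=[
    [0,-0.03,0],
    [0,-0.06,0],
    [0,-0.09,0],
    [0,-0.11,0],
    [0,-0.13,0],
  ],
  turn=[
    [0,0,0],
    [0,0,0],
    [0,0,0],
    [0,0,0],
    [0,0,0],
  ],
)

```text
clock: 19.8
position: [0.5207, 0.1016, 0.0666]
tool_rot: [-3.142, -0.0, 0.2]
force: [0.4, -3.3, -0.7]
grip_width: 0.0206
```

>>> arm_command(
  gripper=[1,1,1,1,1],
  slide=[
    [0,-0.03,0],
    [0,-0.06,0],
    [0,-0.09,0],
    [0,-0.11,0],
    [0,-0.13,0],
  ],
  turn=[
    [0,0,0],
    [0,0,0],
    [0,0,0],
    [0,0,0],
    [0,0,0],
  ],
)

```text
clock: 20.42
position: [0.5204, 0.1028, 0.0666]
tool_rot: [-3.142, 0.0, 0.2]
force: [-0.4, -3.5, -0.8]
grip_width: 0.0205
```

>>> arm_command(
  gripper=[1,1,1,1,1],
  slide=[
    [0,-0.03,0],
    [0,-0.06,0],
    [0,-0.09,0],
    [0,-0.11,0],
    [0,-0.13,0],
  ],
  turn=[
    [0,0,0],
    [0,0,0],
    [0,0,0],
    [0,0,0],
    [0,0,0],
  ],
)

```text
clock: 21.05
position: [0.5201, 0.1041, 0.0666]
tool_rot: [-3.142, 0.0, 0.2]
force: [-1.0, -4.4, -0.4]
grip_width: 0.0201
```

>>> arm_command(
  gripper=[1,1,1,1,1],
  slide=[
    [0,-0.03,0],
    [0,-0.06,0],
    [0,-0.09,0],
    [0,-0.11,0],
    [0,-0.13,0],
  ],
  turn=[
    [0,0,0],
    [0,0,0],
    [0,0,0],
    [0,0,0],
    [0,0,0],
  ],
)

```text
clock: 21.68
position: [0.5199, 0.1053, 0.0666]
tool_rot: [3.141, 0.0, 0.2]
force: [0.6, -5.0, 0.4]
grip_width: 0.0205
```

>>> arm_command(
  gripper=[1,1,1,1,1],
  slide=[
    [0,-0.03,0],
    [0,-0.06,0],
    [0,-0.08,0],
    [0,-0.1,0],
    [0,-0.12,0],
  ],
  turn=[
    [0,0,0],
    [0,0,0],
    [0,0,0],
    [0,0,0],
    [0,0,0],
  ],
)

```text
clock: 22.3
position: [0.5198, 0.1056, 0.0666]
tool_rot: [3.141, 0.0, 0.199]
force: [1.5, -9.6, 0.7]
grip_width: 0.0208
```

Stop reached, with a push of about 9.7 N. Holding.

>>> arm_command(
  gripper=[1,1,1,1,1],
  slide=[
    [0,0,0],
    [0,0,0],
    [0,0,0],
    [0,0,0],
    [0,0,0],
  ],
  turn=[
    [0,0,0],
    [0,0,0],
    [0,0,0],
    [0,0,0],
    [0,0,0],
  ],
)

```text
clock: 22.92
position: [0.5199, 0.1056, 0.0667]
tool_rot: [3.141, 0.0, 0.199]
force: [1.8, -9.1, 0.3]
grip_width: 0.0202
```

```bash
python3 - <<'E'
from tube import *
E
```

```text
t 22.925 tcp [0.5199 0.1056 0.0667] rot [179.9455   0.002   11.4012] paddle in track [ 2.1372 96.0499] bottom 0.02205846697439849 F track xy -0.06720328717709094 -9.270938387720356 0.3455201084185802
cap px [198.7622950819672, 245.12021857923494] track@z.045 [[ 41.7765 126.2354]] 61.0
```

>>> arm_command(
  gripper=[1,1,1,1,1],
  slide=[
    [0,-0.01,0],
    [0,-0.01,0],
    [0,-0.01,0],
    [0,-0.01,0],
    [0,-0.01,0],
  ],
  turn=[
    [0,0,0],
    [0,0,0],
    [0,0,0],
    [0,0,0],
    [0,0,0],
  ],
)

```text
clock: 23.6
position: [0.5198, 0.1057, 0.0667]
tool_rot: [3.141, 0.0, 0.199]
force: [0.5, -9.9, 0.7]
grip_width: 0.0206
```

>>> arm_command(
  gripper=[1,1,1,1,1],
  slide=[
    [0,0,0],
    [0,0,0],
    [0,0,0],
    [0,0,0],
    [0,0,0],
  ],
  turn=[
    [0,0,0],
    [0,0,0],
    [0,0,0],
    [0,0,0],
    [0,0,0],
  ],
)

```text
clock: 24.22
position: [0.5198, 0.1056, 0.0666]
tool_rot: [3.141, 0.0, 0.199]
force: [0.4, -9.8, 0.9]
grip_width: 0.0203
```

>>> arm_command(
  gripper=[1,1,1,1,1],
  slide=[
    [0,0.1,0],
    [0,0.4,0],
    [0,1.5,0],
    [0,3.5,0],
    [0,6,-1],
  ],
  turn=[
    [0,0,0],
    [0,0,0],
    [0,0,0],
    [0,0,0],
    [0,0,0],
  ],
)

```text
clock: 24.85
position: [0.5314, 0.0472, 0.0763]
tool_rot: [-3.141, 0.001, 0.2]
force: [-0.3, 0.2, -0.7]
grip_width: 0.0208
```

>>> arm_command(
  gripper=[1,1,1,1,1],
  slide=[
    [0,1,-3],
    [0,2,-6],
    [0,5,-7],
    [0,9,-7],
    [0,12,-7],
  ],
  turn=[
    [0,0,0],
    [0,0,0],
    [0,0,3],
    [0,0,9],
    [0,0,14],
  ],
)

```text
clock: 25.48
position: [0.5555, -0.0719, 0.1467]
tool_rot: [3.142, -0.0, -0.049]
force: [0.6, 0.5, -1.7]
grip_width: 0.0204
```

```bash
cat > go.py <<'E'
from tube import *
t=np.array([.4606,-.2913]);d=t-p[:2];c,s=np.cos(yaw),np.sin(yaw)
print("slide cm",100*(d@[c,s]),100*(d@[s,-c]),"z",100*(p[2]-.0546),"turn",np.degrees(yaw+.16))
E
python3 go.py
```

```text
t 25.475 tcp [ 0.5555 -0.0719  0.1467] rot [179.996   -0.0212  -2.8356] paddle in track [  1.8607 -85.9494] bottom 0.10212012901940626 F track xy 0.6542247419078683 0.3327556688259422 -1.6612490726434619
cap px [198.70967741935485, 245.11827956989245] track@z.045 [[ 41.9   126.273]] 62.0
orange (217, 241, 14, 5) 16.0
slide cm -8.397599526043928 22.383703425802196 z 9.212012901940625 turn 6.331729906786684
```

Tube stays put. Back above the stand.

>>> arm_command(
  gripper=[1,1,1,1,1],
  slide=[
    [-2,5,0],
    [-4,10,0],
    [-6,15.5,0],
    [-7.6,20,0],
    [-8.4,22.4,0],
  ],
  turn=[
    [0,0,2],
    [0,0,4],
    [0,0,6.3],
    [0,0,6.3],
    [0,0,6.3],
  ],
)

```text
clock: 26.15
position: [0.46, -0.2923, 0.1464]
tool_rot: [3.141, 0.0, -0.158]
force: [0.7, 0.3, -1.5]
grip_width: 0.0205
```

>>> arm_command(
  gripper=[1,1,1,1],
  slide=[
    [0,0,1],
    [0,0,3],
    [0,0,5],
    [0,0,5],
  ],
  turn=[
    [0,0,0],
    [0,0,0],
    [0,0,0],
    [0,0,0],
  ],
)

```text
clock: 26.65
position: [0.461, -0.2886, 0.0951]
tool_rot: [-3.14, 0.003, -0.154]
force: [0.3, 0.8, -1.2]
grip_width: 0.0207
```

```bash
python3 go.py; python3 - <<'E'
from h import *
s=vision.grab_frame("side")[105:180,275:350];cv2.imwrite("pics/s10.png",cv2.convertScaleAbs(cv2.resize(s,(600,600),interpolation=3),alpha=1.8,beta=20))
E
```

```text
t 26.65 tcp [ 0.461  -0.2886  0.0951] rot [-179.9256    0.1495   -8.8219] paddle in track [-133.8719 -279.9866] bottom 0.05054704550120269 F track xy 0.4382491831522355 0.699233505144767 -1.20488697817992
cap px [198.80266666666665, 245.09066666666666] track@z.045 [[ 41.722  126.1136]] 62.5
orange (217, 241, 14, 5) 15.0
slide cm 0.0062727294757783224 0.27556978454662906 z 4.0547045501202685 turn 0.3454263134163122
```

View pics/s10.png

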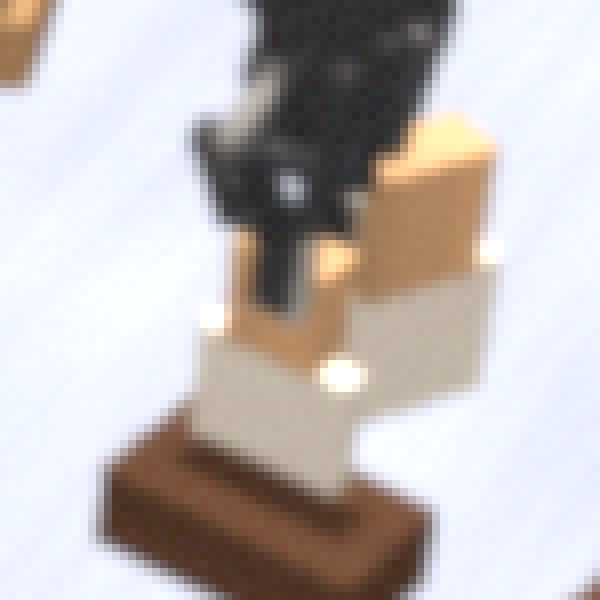

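>>> arm_command(
  gripper=[1,1,1],
  slide=[
    [0,0,0],
    [0,0,0],
    [0,0,0],
  ],
  turn=[
    [0,0,0.3],
    [0,0,0.3],
    [0,0,0.3],
  ],
)

```text
clock: 27.12
position: [0.4615, -0.2898, 0.0969]
tool_rot: [3.141, -0.0, -0.16]
force: [-0.7, -0.1, -1.5]
grip_width: 0.0206
```

```bash
python3 go.py
```

```text
t 27.125 tcp [ 0.4615 -0.2898  0.0969] rot [179.9931  -0.0241  -9.1624] paddle in track [-133.5633 -281.3622] bottom 0.05230874253884056 F track xy -0.7267545652440276 0.06184357372344321 -1.4588888968023923
cap px [198.71875, 245.11458333333331] track@z.045 [[ 41.8839 126.2545]] 64.0
orange (217, 241, 14, 5) 15.0
slide cm -0.06933118566952445 0.15985942662868657 z 4.230874253884056 turn 0.004895813150987594
```

>>> arm_command(
  gripper=[1,1,1,1,1],
  slide=[
    [-0.1,0.1,0],
    [-0.1,0.1,0.7],
    [-0.1,0.1,1.4],
    [-0.1,0.1,2.1],
    [-0.1,0.1,2.6],
  ],
  turn=[
    [0,0,0],
    [0,0,0],
    [0,0,0],
    [0,0,0],
    [0,0,0],
  ],
)

```text
clock: 27.8
position: [0.4601, -0.2905, 0.0699]
tool_rot: [-3.141, 0.001, -0.16]
force: [-1.2, -0.4, -1.6]
grip_width: 0.0205
```

In the slot (bottom ≈ 25 mm) with no contact force. Lowering on.

>>> arm_command(
  gripper=[1,1,1,1,1],
  slide=[
    [0,0,0.5],
    [0,0,1],
    [0,0,1.3],
    [0,0,1.5],
    [0,0,1.5],
  ],
  turn=[
    [0,0,0],
    [0,0,0],
    [0,0,0],
    [0,0,0],
    [0,0,0],
  ],
)

```text
clock: 28.42
position: [0.4602, -0.2906, 0.0555]
tool_rot: [-3.142, 0.0, -0.16]
force: [-0.2, -0.4, -2.1]
grip_width: 0.0206
```

>>> arm_command(
  gripper=[1,1.9,2.3,3,5],
  slide=[
    [0,0,0.08],
    [0,0,0.08],
    [0,0,0.08],
    [0,0,0.08],
    [0,0,0.08],
  ],
  turn=[
    [0,0,0],
    [0,0,0],
    [0,0,0],
    [0,0,0],
    [0,0,0],
  ],
)

```text
clock: 29.05
position: [0.4603, -0.2907, 0.0549]
tool_rot: [3.142, -0.0, -0.16]
force: [0.8, 0.3, -0.0]
grip_width: 0.0472
```

>>> arm_command(
  gripper=[5,5,5,5,5],
  slide=[
    [0,0,0],
    [0,0,-2],
    [0,0,-5],
    [0,0,-9],
    [0,0,-14],
  ],
  turn=[
    [0,0,0],
    [0,0,0],
    [0,0,0],
    [0,0,0],
    [0,0,0],
  ],
)

```text
clock: 29.68
position: [0.4598, -0.2903, 0.1957]
tool_rot: [-3.141, 0.001, -0.16]
force: [0.8, -0.3, -0.1]
grip_width: 0.0503
```

>>> arm_command(
  gripper=[5,5,5,5,5],
  slide=[
    [-2,4,0],
    [-4,8,0],
    [-6,12,0],
    [-6,12,0],
    [-6,12,0],
  ],
  turn=[
    [0,0,0],
    [0,0,0],
    [0,0,0],
    [0,0,0],
    [0,0,0],
  ],
)

```text
clock: 30.3
position: [0.3822, -0.3991, 0.1947]
tool_rot: [-3.141, -0.0, -0.16]
force: [0.6, 0.1, 0.5]
grip_width: 0.0499
```

```bash
python3 tube.py; python3 - <<'E'
from h import *
s=vision.grab_frame("side");t=vision.grab_frame("top")
for c in blobs(s,(5,60,100),(25,220,255),(295,135,325,168)): print("side handle",cv2.boundingRect(c),cv2.minAreaRect(c)[0])
for c in blobs(t,(5,60,100),(25,200,255),(360,205,385,240)): print("top handle",*rect("top",c,.105))
cv2.imwrite("pics/f.png",cv2.convertScaleAbs(np.hstack([cv2.resize(s[100:290,170:360],(400,400),interpolation=3),cv2.resize(t[110:310,150:450],(400,267),interpolation=3) if 0 else cv2.resize(t[100:300,200:400],(400,400),interpolation=3)]),alpha=1.6))
E
```

```text
t 30.3 tcp [ 0.3822 -0.3991  0.1947] rot [-179.9778   -0.0032   -9.1651] paddle in track [-233.0154 -372.7861] bottom 0.15013224343127876 F track xy 0.5589894694388399 -0.027401947243690862 0.49906238423787885
cap px [198.6847545219638, 245.1498708010336] track@z.045 [[ 41.9163 126.3881]] 64.5
orange (217, 241, 14, 5) 16.5
side handle (304, 144, 15, 8) (310.9808044433594, 147.59616088867188)
top handle [ 464.6093 -291.5351] [21.0809 39.009 ] 171.65265
```

```bash
python3 - <<'E'
from st import *
im=vision.grab_frame("top")
for x in(-.03,0,.03):
    ys=np.arange(.05,.17,.001);P=np.array([[*(O+x*tx+y*ty),.022] for y in ys]);q=proj("top",P).astype(np.float32)
    v=cv2.remap(im,q[:,0].reshape(1,-1),q[:,1].reshape(1,-1),cv2.INTER_LINEAR)[0]
    h=cv2.cvtColor(v[None],cv2.COLOR_BGR2HSV)[0].astype(int)
    print(x,"".join("O" if a[1]>140 and a[0]<25 and a[2]>70 else "G" if 60<a[0]<95 and a[1]>90 else "k" if a[2]<60 else "." for a in h))
E
python3 -c "
from workcell import job_done
print(job_done())"
```

```text
t 30.45 tcp [ 0.3826 -0.3987  0.1948] rot [-179.9809   -0.0036   -9.0793] paddle in track [-232.4649 -372.4341] bottom 0.15016914446108062 F track xy 0.7161396887716157 -0.8713329448452652 -0.11300229268429499
-0.03 .......................................OOOOOOOOOOOOO..............................................kkkkkkkk..OOOOOOOOOkkk
0 ................OOOOOOOOOOOOOOOOOOOOOOOOOOOOOOOOOOOO..............................................kkkkkkkk.OOOOOOOOOO.kk
0.03 .......................................OOOOOOOOOOOOO..............................................kkkkkkkk...OOOOOOOO.kk
the job is handed in; nothing more can be done
None
```

I took the paddle from its stand, rolled the tube into the cradle, pushed the cradle home, put the paddle back and handed the job in at 30.5 s. No verdict was reported.

**Pushing:** The tube was pushed at up to about 40 mm/s. The cradle slid with about 4 N until it hit a hard stop. I held it there for about 2 s; the readings at the end of each move were 9 to 10 N, and that was the highest push I saw.

**Last checks:**
- **Tube:** it did not move after the blade backed off (blue cap position the same to about 0.3 mm).
- **Cradle:** its rear edge lies against the green stop in the top view.
- **Paddle:** the handle is within 1 mm of its starting position in the top view and matches the start in the side view. It was released, with the gripper well clear.

**Disagreements and gaps:**
- **Fingertip height:** in the images the fingertips looked 10 to 20 mm higher than the reported tool position, before and during the grasp. I gripped 12 mm lower because of this, and the grip held.
- **Cradle travel:** I estimated about 25 mm from the first image, but it slid about 28 mm.
- **Final picture:** the limit of 12 viewed pictures was reached, so the last look was by measurement only. I did not re-measure the canister, brush and cup; the arm never went near them.

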